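Mount the tube carrier on the mixer's drive

TASK

Put the round blue tube carrier on the bench tube mixer: turn it until the slots under its hub mesh with the brass drive cross, then push it down firmly until the black clutch plate is fully down and the carrier sits home, and let go of it. Leave everything else on the bench standing in its place.

Things in the scene. Friction and masses are not known exactly. Their poses are not given: they have to be found in the camera images.
- carrier: Loose carrier, 0.2-0.33 kg. Origin: centre of underside, z up. Grey hub 60 x 60 mm, z 0-24 mm, cut by two crossing slots along x and y, 14 mm wide, 24 deep, open below and at the ends. Above: blue disc, diameter 124 mm, z 24-30; yellow marks on it show the slots' directions; 8 fixed tube caps at radius 50, tops z 38. Starts upright on the bench (z = 0), at one of three places on the left, any yaw.
- carrier_grip (a point): Where to grip the carrier: on its axis, 60 mm above its underside, in its black bar handle (60 mm long along the carrier's x, 22 mm thick along y, 30 to 66 mm above the underside). With the TCP here and the fingers closing along y, the fingertips clear the tube caps by 3 mm.
- mixer: Fixed white tube mixer, 190 mm (x) by 170 mm (y), its deck 70 mm high. Origin at the centre of its underside, z up. A grey seat ring (104 mm diameter, 4 mm high, top 74 mm above the bench), the black clutch plate and the brass drive cross are centred on its deck.
- drive_seat (a point): On the upright drive axis, 74 mm above the bench: the carrier's origin belongs here when home. Turns with the brass cross: its two bars lie along this x and y, 56 mm long, 9 wide, rounded tops 22 mm above this point. Any angle at the start; braked shaft (0.6 N m drag). The carrier fits in any quarter turn, with 2.5 mm play either side of a bar (about 5 degrees).
- clutch (a joint): How far the black clutch plate (84 mm diameter, around the cross) is pressed down: 0 = raised, its top 10 mm above the seat, 12 mm below the cross's top; 0.010 m = fully down, level with the seat. Stiff: about 8 N to push, plus 20 N per m/s; it stays where left and holds the carrier's weight. A meshed hub first rests on it 10 mm above home.
- beaker: Bystander: empty glass beaker, 84 mm diameter, 95 mm tall, origin under its centre; at one of the three places on the left.
- tipbox: Bystander: white pipette tip box with red lid, 89 x 89 x 55 mm, origin under its centre; at one of the three places on the left.
- flask: Bystander: conical glass flask, 106 mm diameter at the foot, 150 mm tall, origin under its centre; far side.
- reagent: Bystander: white bottle with red cap, 72 mm diameter, 170 mm tall, origin under its centre; far left.
- jar: Bystander: amber jar with blue lid, 72 mm diameter, 100 mm tall, origin under its centre; far side, left.
- comb: Bystander: white gel comb lying flat, 130 mm long along y, 6 mm thick, origin under its back bar; far side, right.

How it is judged:
At the end, for the whole second after the job is handed in: Carrier home on the drive: underside within 3 mm of the seat height, centre within 5 mm of the axis, upright and slots in line with the cross (any quarter turn) within 0.06 and 0.14 rad, clutch plate down over 7 mm; at rest, released. Bystanders within 50 mm of their places (z of carrier in the frame of drive_seat between -0.003 and 0.003 m and value of joint clutch above 0.007 m and horizontal distance between carrier and drive_seat below 0.005 m and angle between carrier's own z axis and vertical below 0.06 rad and (angle between the x axis of carrier and the x axis of drive_seat, either way round below 0.14 rad or angle between the x axis of carrier and the y axis of drive_seat, either way round below 0.14 rad) and linear speed of carrier below 0.02 m/s and contact force between carrier and the fingers below 0.1 N); the robot touches nothing.
It fails at once if a bystander is pushed more than 50 mm out of its place (distance of any of beaker, tipbox, flask, reagent, jar, comb from where it was at the start of the episode above 0.05 m).
It fails at once if a bystander is tipped over (angle between any of beaker, tipbox, flask, reagent, jar's own z axis and vertical above 0.5 rad).
It also fails if it takes over 38 s, if anything falls off the work surface, if the arm or the gripper's body presses on something with over 40 N, if the wrist force passes 120 N, or if a joint passes its speed limit or range.

ROBOT

A 7-joint arm with a two-finger parallel gripper is mounted at the origin on the work surface. World frame = base frame: x ahead of the robot, y to its left, z up, the work surface at z = 0. Lengths are in m, angles in rad, forces in N, time in s.
With the tool pointing down it reaches from about 0.4 to 0.9 m from the base axis. Payload 5.6 kg.
Tool frame: the origin (TCP) lies between the finger pads, 19 mm behind the fingertips; this is the grasp point; z points along the fingers, y is the line along which they close (so a half turn about z gives the same grasp; the last joint's range is limited). The gripper opens to 92 mm and grips with 3 to 60 N. Pads are 20 mm wide; open, the fingers measure 128 mm over their backs; the gripper's body (75 mm by 189 mm) begins 69 mm behind the grasp point.
Start: joints at [1.24, 0.468, -0.012, 1.603, 0.006, 1.071, -0.056], TCP at [0.184, -0.623, 0.233] pointing down, gripper open.
Joint ranges: [-2.53, 2.53], [-0.31, 2.02], [-1.57, 1.55], [0.28, 2.44], [-1.29, 4.43], [0.15, 1.84], [-2.92, 2.92]. Speed limits (rad/s): [2.57, 2.57, 3.14, 3.14, 3.14, 3.14, 3.14].

INTERFACE

Orientations are given as a 3x3 rotation matrix whose columns are the frame's x, y, z axes.
In Python, from station import env, effector, solver, viewer, workorder, search_frame, tip_of gives the robot as it stands. Calls block until the motion is done:
- env.reach(position, orientation): joint-space move of the TCP to a pose.
- env.movel(position, frame=None, rate=0.15): straight line of the TCP; frame=None keeps the orientation; rate is the mean speed in m/s.
- env.goto_joints(angles): joint-space move.
- effector.release() and effector.grasp(squeeze=None): open the fingers fully, or close them until they stop; squeeze is the grip in N (None keeps the last).
- env.pause(seconds).
- solver.inverse_kinematics(position, orientation): joint angles nearest the present ones, or None.
- env.sense(): the state.
- viewer.read_camera(name): name is "scene" or "top"; returns (picture, depth): 480x640x3 uint8, red, green, blue; 480x640 float32, m along the optical axis (not along the pixel's ray), 0 where there is no reading.
- viewer.camera_info(name): a dict with "intrinsics" (3x3 intrinsics, pixels), "eye" and "rotation" of the camera in the world. Camera axes: x right, y up, looking along -z (the intrinsics and any distortion apply to the point x, -y, -z); pixel columns grow to the right and rows downward; lengths in m; the calibration is good to about 2 mm. A picture is of the moment at which its call begins. camera_info takes no time and is no camera call.
A pose or a line that the arm cannot do raises env.PlanningError and nothing moves.
- workorder.finish_job(): hands the job in; it is judged then, once.
Trained networks look in the newest picture that a camera, given by its name, has taken for a name from the list of things; names that differ only in an ending like _2 or _b are one class to them, and where a whole thing is asked for, a point or a joint stands for the part that bears it (a point fixed in the world has none). Each returns a list of dicts, best first, with "score" (0 to 1); they miss things now and then, are a little off and sometimes report something else, mostly with a low value. They report only what shows in the picture. A call takes as long as a camera call.
- search_frame(camera, name): "at" ([x, y, z] in m, in world coordinates, good to about 4 mm: the middle of the surface that is visible of it).
- tip_of(camera, name): "at" ([x, y, z] in m, in world coordinates, good to about 4 mm: a listed point, or the origin of a listed thing).
The state is a dict: "t": time; "joint_positions": joint angles; "joint_velocities": joint speeds; "tau": joint torques, N m; "ee_pos": TCP position; "tcp_rot": TCP orientation; "wrist_force": force on the tool from outside, world axes, zero at the start; "moment": the same for the moment, N m; "gripper_width": finger opening in m; "grasp_force": force on a finger pad.
Only numpy, scipy, OpenCV 4.12 (cv2) and the standard library are available. Lean on these libraries where they do the work, as an engineer would, in place of code of your own. Each camera call takes 0.05 s, during which the arm holds its last target. There are 200 camera calls.

## Working session

There is one attempt and no reset: what is moved stays moved. The work goes in short steps, each a Python script; the robot and the scene stay as the last script left them, time stands still between calls to the robot, and variables do not carry over. Pictures are saved under pics/ and viewed, at most 10 in all, crops included, and the job is handed in when it is done.

```bash
mkdir -p pics; python3 - <<'E'
from station import *
import cv2,numpy as np
for c in ("scene","top"):
    p,d=viewer.read_camera(c); cv2.imwrite(f"pics/{c}0.png",p[:,:,::-1]); np.save(f"{c}d.npy",d)
    i=viewer.camera_info(c); print(c,{k:np.round(v,3).tolist() if not isinstance(v,str) else v for k,v in i.items()})
    for n in ("carrier","carrier_grip","drive_seat","mixer","beaker","tipbox"):
        print(n,[(np.round(r["at"],3).tolist(),round(r["score"],2)) for r in tip_of(c,n)[:2]])
print(env.sense()["t"])
E
```

```text
scene {'intrinsics': [[610.881, 0.0, 314.9], [0.0, 610.881, 234.5], [0.0, 0.0, 1.0]], 'eye': [1.262, 0.003, 1.109], 'rotation': [[0.139, -0.828, 0.544], [0.99, 0.108, -0.089], [0.015, 0.551, 0.834]]}
carrier [([0.481, 0.09, -0.001], 0.97)]
carrier_grip [([0.483, 0.091, 0.058], 0.91)]
drive_seat [([0.577, -0.195, 0.073], 0.73)]
mixer []
beaker [([0.469, 0.26, -0.004], 0.96)]
tipbox [([0.664, 0.166, 0.003], 0.89), ([0.577, -0.193, 0.072], 0.73)]
top {'intrinsics': [[610.012, 0.0, 324.034], [0.0, 610.012, 245.948], [0.0, 0.0, 1.0]], 'eye': [0.476, 0.099, 1.154], 'rotation': [[-0.013, 0.991, -0.134], [-1.0, -0.016, -0.02], [-0.022, 0.133, 0.991]]}
carrier [([0.483, 0.086, 0.001], 0.88)]
carrier_grip [([0.487, 0.09, 0.059], 0.79)]
drive_seat [([0.575, -0.191, 0.075], 0.54), ([0.575, -0.194, -0.001], 0.39)]
mixer [([0.577, -0.193, -0.0], 0.87)]
beaker [([0.471, 0.263, 0.001], 0.82)]
tipbox [([0.663, 0.164, 0.005], 0.88)]
0.7
```

View pics/top0.png

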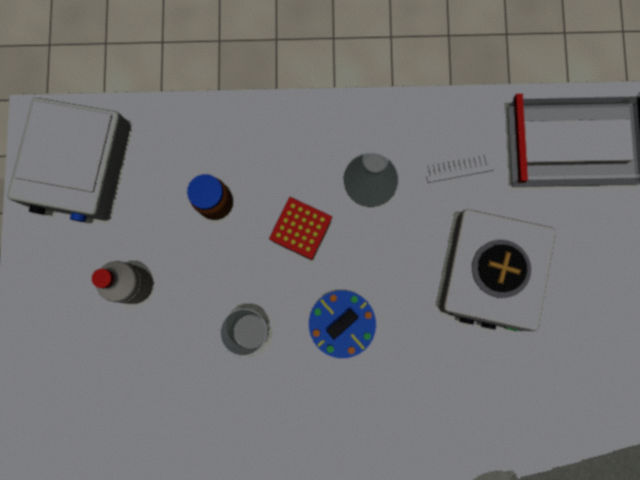

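View pics/scene0.png

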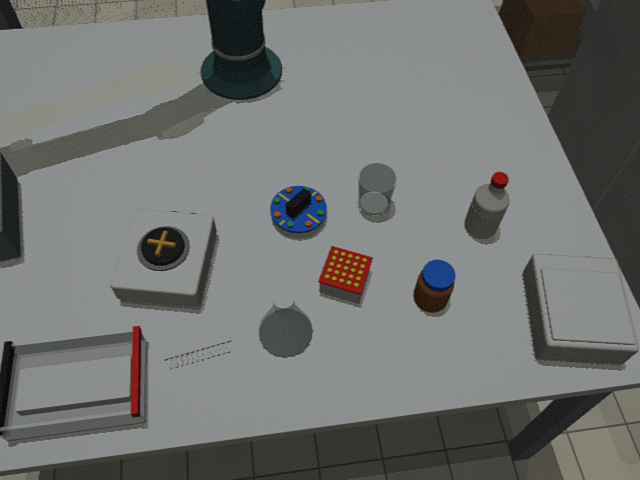

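Top view: the carrier is at about (342,324), its handle rising to the upper right. The brass cross is at (503,266), with the beaker, tip box, flask and comb clear of both. Next I measure the yaws with colour masks.

```bash
cat > meas.py <<'E'
from station import *
import cv2,numpy as np
def proj(c,u,v,z):
    i=viewer.camera_info(c);K=np.array(i["intrinsics"]);R=np.array(i["rotation"]);e=np.array(i["eye"])
    r=np.stack([(u-K[0,2])/K[0,0],-(v-K[1,2])/K[1,1],-np.ones(len(u))],1)@R.T
    return (e+r*((z-e[2])/r[:,2])[:,None])[:,:2]
def pts(c,p,lo,hi,z,near,rad,rmin=0):
    m=cv2.inRange(cv2.cvtColor(p,cv2.COLOR_RGB2HSV),lo,hi)
    v,u=np.nonzero(m);P=proj(c,u.astype(float),v.astype(float),z)
    r=np.hypot(*(P-near).T);return P[(r<rad)&(r>=rmin)]
def ang4(P,c):
    d=P-c;return np.angle(np.sum(((d[:,0]+1j*d[:,1])**4)/np.hypot(*d.T)**2))/4
def rectfit(P):
    d,s=P.mean(0),None;w,V=np.linalg.eigh(np.cov(P.T));return d,np.arctan2(V[1,1],V[0,1])
E
python3 - <<'E'
from meas import *
for c in ("top","scene"):
    p=cv2.imread(f"pics/{c}0.png")[:,:,::-1].copy()
    B=pts(c,p,(10,70,70),(32,255,255),.095,np.array([.576,-.193]),.045)
    cr=np.array(cv2.minAreaRect(B.astype(np.float32)*1000)[0])/1000
    print(c,"cross",len(B),B.mean(0),cr,np.degrees(ang4(B,B.mean(0))),np.ptp(B,axis=0))
    D=pts(c,p,(100,100,60),(125,255,255),.03,np.array([.483,.089]),.075)
    print("disc",len(D),cv2.minEnclosingCircle(D.astype(np.float32)*1000))
    dc=np.array(cv2.minEnclosingCircle(D.astype(np.float32)*1000)[0])/1000
    H=pts(c,p,(0,0,0),(180,255,45),.066,dc,.04); m,a=rectfit(H)
    print("handle",len(H),m,np.degrees(a))
    Y=pts(c,p,(24,100,80),(36,255,255),.03,dc,.06,.02); print("marks",len(Y),np.degrees(ang4(Y,dc)))
    print(p[266,503] if c=="top" else p[243,160])
E
```

```text
top cross 247 [ 0.57683939 -0.19126311] [ 0.57677393 -0.19142952] -17.610840130934545 [0.05030669 0.04948077]
disc 2587 ((484.5638122558594, 91.40196228027344), 61.60084533691406)
handle 390 [0.48482174 0.09170342] 130.70421049406085
marks 78 40.685417699911675
[109  81  33]
scene cross 205 [ 0.57959913 -0.19192627] [ 0.58009912 -0.19158775] -17.694453297748886 [0.05309069 0.05433403]
disc 1252 ((485.0426940917969, 91.21678924560547), 62.53185272216797)
handle 380 [0.49517167 0.09132394] 136.76242965879146
marks 72 40.74142180285236
[136 106  48]
```

```bash
cat >> meas.py <<'E'
C=np.array([.4847,.0914]);S=np.array([.577,-.1915]);YC=np.radians(130.7);YS=np.radians(-17.65)
def rot(a): return np.array([[np.cos(a),np.sin(a),0],[np.sin(a),-np.cos(a),0],[0,0,-1.]])
def st(): 
    s=env.sense();print(round(s["t"],2),np.round(s["ee_pos"],4),"F",np.round(s["wrist_force"],1),"w",round(s["gripper_width"],4),"g",round(s["grasp_force"],1));return s
E
python3 - <<'E'
from meas import *
for h in (0,np.pi):
    print(h,np.round(solver.inverse_kinematics([*C,.06],rot(YC+h)),2))
    for q in (31.65,-58.35):
        r=solver.inverse_kinematics([*S,.134],rot(YC+h+np.radians(q)));print(q,None if r is None else np.round(r,2))
E
```

```text
0 [ 0.29  0.59 -0.67  2.06  0.58  0.68 -0.05]
31.65 [ 0.73  0.61 -0.64  1.76  0.45  0.92  1.17]
-58.35 [ 0.62  0.57 -0.47  1.76  0.32  0.89 -0.3 ]
3.141592653589793 [-0.02  0.5  -0.29  2.08  0.25  0.59 -2.91]
31.65 [ 0.35  0.52 -0.12  1.78  0.08  0.85 -1.68]
-58.35 [-0.57  0.97  1.34  1.84 -1.02  1.23 -2.35]
```

```bash
python3 - <<'E'
from meas import *
R=rot(YC)
env.reach([*C,.17],R); st()
env.movel([*C,.06],rate=.12); st()
effector.grasp(40); st()
env.movel([*C,.2],rate=.15); st()
env.reach([*S,.2],rot(YC+np.radians(-58.35))); st()
for c in ("scene","top"):
    p,d=viewer.read_camera(c); cv2.imwrite(f"pics/{c}1.png",p[:,:,::-1])
    u,v=((60,150) if c=="scene" else (400,170)); cv2.imwrite(f"pics/{c}1c.png",cv2.resize(p[v:v+200,u:u+240,::-1],None,fx=2.5,fy=2.5))
E
```

```text
3.44 [0.485  0.0905 0.1699] F [-0.4  0.6 -1.2] w 0.092 g 0.0
4.51 [0.4851 0.0917 0.0605] F [-0.1 -0.6  0. ] w 0.0916 g 0.0
5.57 [0.4843 0.0911 0.0599] F [-1.3 -2.6  1.8] w 0.0211 g 40.0
6.65 [0.4841 0.091  0.1991] F [ 1.  -0.5 -2.2] w 0.0217 g 40.0
7.79 [ 0.577  -0.1887  0.2   ] F [-0.6  0.6 -2.7] w 0.0218 g 40.0
```

View pics/scene1c.png

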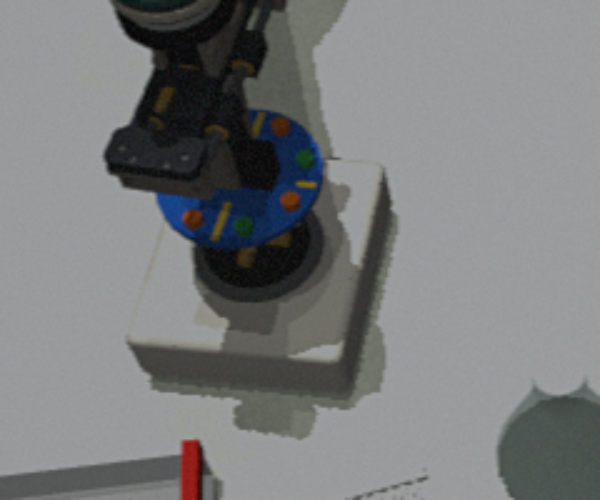

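View pics/top1c.png

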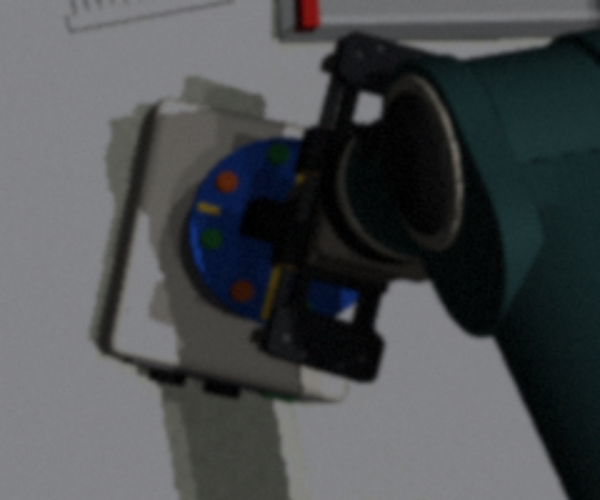

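The carrier is held upright above the cross: scene crop disc at about (240,180), cross at (265,255). Its yellow marks line up with the cross bars. Now I check the yaw in the picture and lower the carrier, watching the force.

```bash
python3 - <<'E'
from meas import *
p=cv2.imread("pics/scene1.png")[:,:,::-1].copy()
Y=pts("scene",p,(22,100,80),(36,255,255),.17,S,.06,.02);print("marks deg",len(Y),np.degrees(ang4(Y,S)))
env.movel([*S,.165],rate=.08); env.pause(.2); s=st()
for z in (.155,.147,.144):
    env.movel([*S,z],rate=.04); s=st()
    if s["wrist_force"][2]>25: break
E
```

```text
marks deg 48 -15.667949540045512
8.68 [ 0.5773 -0.1915  0.1655] F [ 1.1  0.6 -2.4] w 0.0217 g 40.0
9.08 [ 0.5767 -0.1914  0.1546] F [-0.  -0.5 -2.3] w 0.0217 g 40.0
9.43 [ 0.5768 -0.1915  0.1466] F [ 0.3  0.  -2.9] w 0.0218 g 40.0
9.68 [ 0.577  -0.1915  0.1439] F [-0.5 -0.1 -2.6] w 0.0215 g 40.0
```

Meshed with no side load: the underside is about 10 mm above home. Now pressing down.

```bash
python3 - <<'E'
from meas import *
for z in (.140,.136,.134,.133,.132,.131):
    env.movel([*S,z],rate=.03); env.pause(.1); s=st()
    if s["wrist_force"][2]>40: break
E
```

```text
10.07 [ 0.577  -0.1915  0.1402] F [-2. -0.  2.] w 0.0216 g 40.0
10.45 [ 0.5771 -0.1915  0.136 ] F [-0.6  0.8  0.9] w 0.0215 g 40.0
10.8 [ 0.577  -0.1915  0.134 ] F [-2.2 -1.   2.8] w 0.0217 g 40.0
11.15 [ 0.577  -0.1915  0.1338] F [-4.4  0.7  7.2] w 0.0219 g 40.0
11.5 [ 0.577  -0.1915  0.1338] F [-7.1  0.7 15.3] w 0.0221 g 40.0
11.85 [ 0.5771 -0.1915  0.1338] F [-8.4  0.7 21.4] w 0.0217 g 40.0
```

```bash
python3 - <<'E'
from meas import *
env.movel([*S,.134],rate=.03)
effector.release(); st()
env.movel([*S,.25],rate=.15); env.reach([.40,-.40,.3],env.sense()["tcp_rot"]); st()
for c in ("scene","top"):
    p,d=viewer.read_camera(c); cv2.imwrite(f"pics/{c}2.png",p[:,:,::-1])
    u,v=((60,150) if c=="scene" else (400,170)); cv2.imwrite(f"pics/{c}2c.png",cv2.resize(p[v:v+200,u:u+240,::-1],None,fx=2.5,fy=2.5))
    D=pts(c,p,(100,100,60),(125,255,255),.104,S,.075); print(c,len(D),cv2.minEnclosingCircle(D.astype(np.float32)*1000))
    Y=pts(c,p,(22,100,80),(36,255,255),.104,S,.06,.02);print("marks deg",len(Y),np.degrees(ang4(Y,S)))
    print([np.round(r["at"],3) for r in tip_of(c,"carrier")[:1]])
    # disc height from depth over blue pixels
    K=viewer.camera_info(c);m=cv2.inRange(cv2.cvtColor(p,cv2.COLOR_RGB2HSV),(100,100,60),(125,255,255));v,u=np.nonzero(m)
    I=np.array(K["intrinsics"]);dd=d[v,u];W=np.array(K["eye"])+(np.stack([(u-I[0,2])/I[0,0],-(v-I[1,2])/I[1,1],-np.ones(len(u))],1)*dd[:,None])@np.array(K["rotation"]).T
    W=W[(np.hypot(*(W[:,:2]-S).T)<.055)&(dd>0)];f=np.linalg.lstsq(np.c_[W[:,:2]-S,np.ones(len(W))],W[:,2],rcond=None)[0];print("plane",f,np.median(W[:,2]))
E
```

```text
13.21 [ 0.577  -0.1915  0.134 ] F [0.9 0.2 0.8] w 0.0922 g 0.0
15.21 [ 0.401  -0.3987  0.2997] F [-0.1 -0.6  0. ] w 0.0919 g 0.0
scene 1574 ((579.0916748046875, -190.29579162597656), 62.498291015625)
marks deg 89 -17.51726229009571
[array([ 0.575, -0.191,  0.076])]
plane [-0.0049009  -0.01249987  0.10440949] 0.10400279661844247
top 2784 ((577.9789428710938, -189.40005493164062), 62.25050354003906)
marks deg 97 -17.595738548268177
[array([ 0.575, -0.195,  0.076])]
plane [ 0.01209632 -0.00815415  0.10344119] 0.10277859491562391
```

View pics/scene2.png

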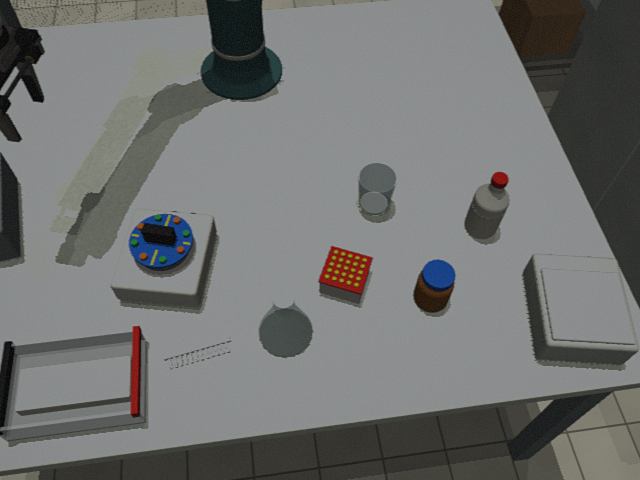

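The carrier sits level on the mixer at (161,241), disc top at about 104 mm, which is home height, and aligned with the cross. The bystanders have not moved.

```bash
python3 -c "
from station import *
print(workorder.finish_job())"
```

```text
the job is handed in; nothing more can be done
None
```

The carrier is on the mixer, meshed with the drive cross and pressed home (disc top measured at about 104 mm), then released; nothing else on the bench moved, and the job is handed in, though no verdict came back.

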